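# Zero the packing scale for the empty fruit crate

## Robot

A 6-joint arm with a two-finger parallel gripper is mounted at the origin on the work surface. World frame = base frame: x ahead of the robot, y to its left, z up, the work surface at z = 0. Lengths are in m, angles in degrees, forces in N, time in s.
With the tool pointing down it reaches from about 0.35 to 0.875 m from the base axis. Payload 4.2 kg.
Tool frame: the origin (TCP) lies midway between the tips of the shut fingers; the grasp point (between the pads) lies 19 mm behind it; y points along the fingers, z is the direction in which the jaws open and shut, and the axes are right-handed (so a half turn about y gives the same grasp; the last joint's range is limited). The gripper opens to 87 mm and grips with 3 to 60 N. Pads are 19 mm wide; open, the fingers measure 117 mm over their backs; the gripper's body (75 mm by 190 mm) begins 51 mm behind the grasp point.
Start: joints at [-52.047, 22.042, 0.453, 0, -68.411, -14.817], TCP at [0.246, -0.575, 0.223] pointing down, gripper open.
Joint ranges: [-179.83, 179.83], [-69.29, 118.12], [-61.27, 80.66], [-181.25, 117.63], [-171.15, -9.14], [-177.46, 177.46]. Speed limits (degrees/s): [159.86, 159.86, 180, 180, 180, 180].

## Interface

Orientations are given as [roll, pitch, yaw] about the fixed x, y, z axes, in that order (R = Rz(yaw) Ry(pitch) Rx(roll)).
In Python, from workcell import env gives the robot as it stands. The module is installed in compiled form; this text tells all that it offers. Calls block until the motion is done:
- env.goto(position, orientation): joint-space move of the TCP to a pose.
- env.move_straight(position, rotation=None, rate=0.15, force_limit=None): straight line of the TCP; rotation=None keeps the orientation; rate is the mean speed in m/s. With force_limit (N) it stops when the force on the tool has changed by that much, and returns True; else False.
- env.set_joints(angles): joint-space move.
- env.gripper_to(opening, grasp_force=None): opening from 0.0 (shut) to 1.0 (fully open); grasp_force is the grip in N (None keeps the last); returns when the fingers have stopped.
- env.dwell(seconds).
- env.inverse_kinematics(position, orientation): joint angles nearest the present ones, or None.
- env.read_state(): the state.
- env.grab_frame(name): name is "side" or "top" or "wrist"; returns a dict with "image" (400x640x3 uint8, blue, green, red), "fx", "fy", "cx", "cy" (pixels), "position" and "orientation" of the camera in the world. Camera axes: x right, y up, looking along -z (the intrinsics and any distortion apply to the point x, -y, -z); pixel columns grow to the right and rows downward; lengths in m; the calibration is good to about 2 mm. A picture is of the moment at which its call begins. There is no depth.
A pose or a line that the arm cannot do raises env.Unreachable and nothing moves.
- env.close_job(): hands the job in, once; it reports no verdict.
Trained networks look in a picture, given as the dict that the camera call returned (one of the last four; its "shot" number tells which), for a name from the list of things; names that differ only in an ending like _2 or _b are one class to them, and where a whole thing is asked for, a point or a joint stands for the part that bears it (a point fixed in the world has none). Each returns a list of dicts, best first, with "score" (0 to 1); they miss things now and then, are a little off and sometimes report something else, mostly with a low value. They report only what shows in the picture. A call takes as long as a camera call.
- env.search_frame(picture, thing): "xyz" ([x, y, z] in m, in world coordinates, good to about 4 mm: the middle of the surface that is visible of it).
- env.trace(picture, thing): "mask" (400x640 bool, what is visible of it).
The state is a dict: "clock": time; "joint_positions": joint angles; "qvel": joint speeds; "joint_torque": joint torques, N m; "position": TCP position; "tool_rot": TCP orientation; "force": force on the tool from outside, world axes, zero at the start; "wrist_torque": the same for the moment, N m; "opening": opening from 0.0 (shut) to 1.0 (fully open).
Only numpy, scipy, OpenCV 4.12 (cv2) and the standard library are available. Lean on these libraries where they do the work, as an engineer would, in place of code of your own. Each camera call takes 0.05 s, during which the arm holds its last target.

## Task

Get the bench scale ready for weighing peaches with the empty blue crate that stands on its pan: press the raised far half of the green rocker fully down to switch the scale on, then press the yellow box-mode key fully down so that it stays down, then press the blue tare key fully down, keep it there for about two seconds and let it come up again. Press only with the fingertips and in that order: do not press the white and red keys, and leave the crate, the peach and the tape roll where they are.

Things in the scene. Friction and masses are not known exactly. Their poses are not given: they have to be found in the camera images.
- scale: Grey bench scale, fixed. Origin on the bench under its console (x -110 to 70 mm, y -170 to 170 mm, flat top 65 mm high); +x points away from the operator to the steel pan (x 75 to 275 mm, top 65 mm high), +y to the left; yaw within 0.3 rad. Rocker pivot at x -35, y -105 mm. Four keys at x 0 or -70, y 40 or 110 mm; which key is where changes from start to start.
- rocker_press (a point): Where to press the green power rocker: white dot on the top of its far (+x) half, 26 mm from the pivot line, about 90 mm above the bench while off, 83 mm when fully on; moves with the rocker. The rocker is a shallow V, 70 mm long (scale x) and 40 mm wide; its near half is level and its far half slopes up while off, and the far half is level when on.
- rocker (a joint): Angle of the power rocker, rad: about 0 to 0.04 = off, far half raised; 0.3 = fully on, far half down and level. It needs about 3 N at the white dot and stays where it is left.
- box_mode_top (a point): The yellow box-mode key. Round key cap 28 mm across, standing 6 mm proud of a black collar (44 mm across, 12 mm high) on the console; the point is the centre of its top face, 83 mm above the bench while the key is up, and it moves with the key.
- box_mode (a joint): How far the yellow key is pressed, m: 0 up, 0.006 fully down. It takes about 3.5 N all the way and stays down where it is left (no spring).
- tare_top (a point): The blue tare key. Round key cap 28 mm across, standing 6 mm proud of a black collar (44 mm across, 12 mm high) on the console; the point is the centre of its top face, 83 mm above the bench while the key is up, and it moves with the key.
- tare (a joint): How far the blue key is pressed, m: 0 up, 0.006 fully down. Spring loaded: 1.5 N to start, 5 N fully down; it comes up when let go.
- print_key_top (a point): The white key, not to be pressed. Round key cap 28 mm across, standing 6 mm proud of a black collar (44 mm across, 12 mm high) on the console; the point is the centre of its top face, 83 mm above the bench while the key is up, and it moves with the key.
- print_key (a joint): How far the white key is pressed, m (0 to 0.006, spring loaded like the blue one).
- clear_key_top (a point): The red key, not to be pressed. Round key cap 28 mm across, standing 6 mm proud of a black collar (44 mm across, 12 mm high) on the console; the point is the centre of its top face, 83 mm above the bench while the key is up, and it moves with the key.
- clear_key (a joint): How far the red key is pressed, m (0 to 0.006, spring loaded like the blue one).
- crate_center (a point): Centre, half-way up, of the empty blue plastic crate standing loose on the pan: 170 mm (x) by 280 mm (y) by 50 mm high, open on top, so its rim is 115 mm above the bench. To be left alone.
- peach_center (a point): Centre of a loose peach, 76 mm across and 68 mm high, on the bench to the left of the console. To be left alone.
- tape_center (a point): Centre of a loose cardboard-brown tape roll, 90 mm across and 48 mm high, lying flat on the bench to the right of the console. To be left alone.

How it is judged (in metres and radians):
On the way, in this order (a step that is already met when the one before it is completed fails the run):
1. the rocker is pressed on (value of joint rocker above 0.24 rad), for 0.1 s.
2. the yellow key is pressed down (value of joint box_mode above 0.004 m), for 0.1 s.
3. the blue key is kept down for about two seconds (1.5 s or more, 3.5 mm or deeper) (value of joint tare above 0.0035 m), for 1.5 s.
At the end, for the whole second after the job is handed in: The rocker is on (0.24 rad or more), the yellow key is down (4 mm or more), the blue, white and red keys are up (within 1.5 mm), and the crate stands upright on the pan; crate, peach and tape roll are within 20 mm of where they started (value of joint rocker above 0.24 rad and value of joint box_mode above 0.004 m and value of joint each of tare, print_key, clear_key below 0.0015 m and distance of each of crate_center, peach_center, tape_center from where it was at the start of the episode below 0.02 m and angle between crate_center's own z axis and vertical below 0.1 rad); the robot touches nothing.
It fails at once if the white or red key is pressed (over 2.5 mm) (value of joint any of print_key, clear_key above 0.0025 m).
It fails at once if the yellow key is pressed before the scale is switched on (value of joint box_mode above 0.0025 m and value of joint rocker below 0.22 rad).
It fails at once if the blue key is pressed before the rocker is on and the yellow key is down (value of joint tare above 0.0025 m and (value of joint rocker below 0.22 rad or value of joint box_mode below 0.0035 m)).
It fails at once if the crate, the peach or the tape roll is moved by more than 20 mm or lifted (not (distance of crate_center from where it was at the start of the episode below 0.02 m) or not (distance of peach_center from where it was at the start of the episode below 0.02 m) or not (distance of tape_center from where it was at the start of the episode below 0.02 m)).
It also fails if it takes over 45 s, if anything falls off the work surface, if the arm or the gripper's body presses on something with over 40 N, if the wrist force passes 120 N, or if a joint passes its speed limit or range.

## Working session

There is one attempt and no reset: what is moved stays moved. The work goes in short steps, each a Python script; the robot and the scene stay as the last script left them, time stands still between calls to the robot, and variables do not carry over. Pictures are saved under pics/ and viewed, and the job is handed in when it is done.

```bash
mkdir -p pics
python3 - <<'E'
from workcell import env
import cv2
s=env.read_state(); print(s['clock'],s['position'],s['tool_rot'],s['opening'],s['force'])
for n in ['top','side']:
    f=env.grab_frame(n); cv2.imwrite(f'pics/{n}0.png',f['image']); print(n,f['position'],f['orientation'],f['fx'],f['cx'],f['cy'],[k for k in f])
    for t in ['rocker_press','box_mode_top','tare_top','print_key_top','clear_key_top','crate_center','scale','peach_center','tape_center']:
        print(t,[(r['score'],[round(float(v),4) for v in r['xyz']]) for r in env.search_frame(f,t)[:2]])
print(env.read_state()['clock'])
E
```

```text
0.0 [ 0.24535225 -0.57417636  0.22144486] [-8.98750923e+01  4.45224610e-03  2.31251373e+01] 1.000803792425414 [0.18657761 0.4988827  0.11790931]
top [0.54665836 0.00122782 0.92683822] [  5.34895739   1.75484433 -91.5078033 ] 410.2273997295355 322.2924680300481 204.07106105116264 ['image', 'fx', 'fy', 'cx', 'cy', 'position', 'orientation', 'shot']
rocker_press [(0.83, [0.5506, -0.1296, 0.0855]), (0.15, [0.5653, 0.0817, 0.0825])]
box_mode_top [(0.51, [0.5039, 0.0798, 0.0883])]
tare_top [(0.51, [0.5048, 0.0031, 0.0863])]
print_key_top [(0.69, [0.5663, 0.0794, 0.0901])]
clear_key_top [(0.71, [0.5766, 0.0153, 0.0891])]
crate_center [(0.65, [0.7602, -0.0067, 0.0714])]
scale [(0.9, [0.5847, -0.0358, 0.0645]), (0.5, [0.5686, 0.0805, 0.0889])]
peach_center [(0.88, [0.5684, 0.2211, 0.0568])]
tape_center [(0.71, [0.5813, -0.2981, 0.0441])]
side [0.59254007 0.86877502 0.66830841] [ 5.50732861e+01 -3.74047919e-02 -1.79618078e+02] 478.8947431391343 318.6108506008511 201.21322442941369 ['image', 'fx', 'fy', 'cx', 'cy', 'position', 'orientation', 'shot']
rocker_press [(0.62, [0.5532, -0.1206, 0.084])]
box_mode_top []
tare_top [(0.38, [0.4991, 0.085, 0.0858])]
print_key_top [(0.46, [0.5715, 0.0931, 0.087])]
clear_key_top [(0.41, [0.5768, 0.0224, 0.0878])]
crate_center [(0.92, [0.7652, -0.0034, 0.0743]), (0.69, [0.5718, 0.2457, 0.0522])]
scale [(0.9, [0.6052, 0.11, 0.0672]), (0.62, [0.5056, 0.0185, 0.086])]
peach_center [(0.85, [0.5709, 0.2465, 0.0511]), (0.48, [0.551, -0.1282, 0.0857])]
tape_center [(0.92, [0.5808, -0.3089, 0.0335])]
1.0
```

View pics/top0.png

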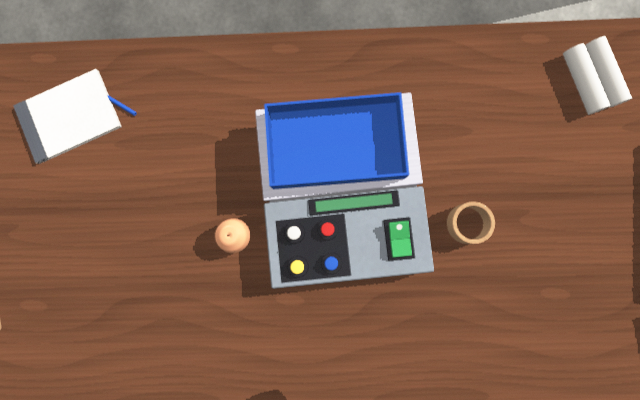

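View pics/side0.png

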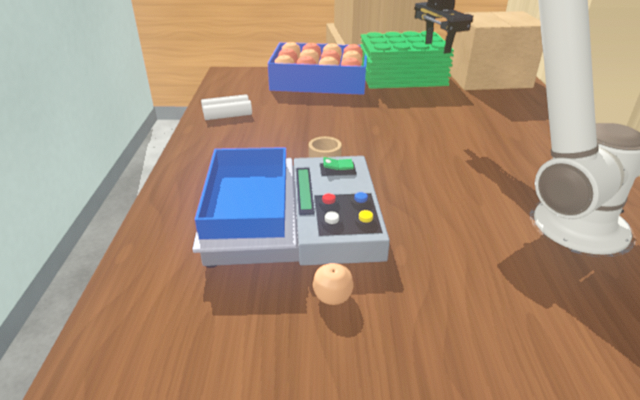

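The top view shows yellow at (297,267), blue at (331,264), white at (293,233), red at (327,229) and the rocker dot at (399,227). The side view shows the same layout. Next I'll fit the scale pose by intersecting rays with the known heights.

```bash
cat > h.py <<'E'
import numpy as np, cv2
from scipy.spatial.transform import Rotation as Ro
from scipy.optimize import least_squares
def ray(f,uv,z):
    d=np.array([(uv[0]-f['cx'])/f['fx'],-(uv[1]-f['cy'])/f['fy'],-1.])
    d=Ro.from_euler('xyz',f['orientation'],degrees=True).apply(d); p=np.array(f['position'])
    return p+d*(z-p[2])/d[2]
MOD={'yellow':(-70,110),'blue':(-70,40),'white':(0,110),'red':(0,40)}
def blob(img,box,col):
    x0,y0,x1,y1=box; c=img[y0:y1,x0:x1]; h=cv2.cvtColor(c,cv2.COLOR_BGR2HSV); H,S,V=[h[...,i].astype(int) for i in range(3)]
    m={'yellow':(abs(H-28)<8)&(S>120)&(V>110),'blue':(abs(H-110)<14)&(S>120)&(V>110),'red':((H<8)|(H>172))&(S>120)&(V>110),'white':(S<60)&(V>170)}[col]
    n,l,st,ce=cv2.connectedComponentsWithStats(m.astype(np.uint8))
    k=1+np.argmax(st[1:,4]); return ce[k]+[x0,y0],st[k,2:5]
def fit(P):
    k=list(P); M=np.array([MOD[i] for i in k])/1000; Q=np.array([P[i][:2] for i in k])
    def r(v): c,s=np.cos(v[2]),np.sin(v[2]); return (M@np.array([[c,s],[-s,c]])+v[:2]-Q).ravel()
    s=least_squares(r,[.59,-.04,.05]); return s.x,s.fun.reshape(-1,2)*1000
def tow(v,x,y):
    c,s=np.cos(v[2]),np.sin(v[2]); return np.array([v[0]+c*x-s*y,v[1]+s*x+c*y])
E
python3 - <<'E'
from workcell import env
from h import *
for n,B,dot in [('top',dict(yellow=(297,267),blue=(331,264),white=(293,233),red=(327,229)),(399,227)),('side',dict(yellow=(366,217),blue=(361,198),white=(332,218),red=(329,199)),None)]:
    f=env.grab_frame(n); P={}
    for c,(u,w) in B.items():
        uv,st=blob(f['image'],(u-11,w-9,u+12,w+10),c); P[c]=ray(f,uv,.083 if n=='top' else .081); print(c,uv.round(1),st,P[c].round(4))
    v,r=fit(P); print(n,v,r.round(1).tolist(),'dot model',tow(v,-.035+.026,-.105))
    if dot:
        uv,st=blob(f['image'],(391,220,408,234),'white'); print('dot',uv,st,ray(f,uv,.09))
E
```

```text
yellow [296.8 266.5] [ 14  14 162] [0.4999 0.0805 0.083 ]
blue [331.1 262.9] [ 13  15 153] [0.5054 0.0102 0.083 ]
white [293.6 232.3] [ 14  14 144] [0.5697 0.0856 0.083 ]
red [327.4 228.7] [ 14  14 156] [0.5752 0.0158 0.083 ]
top [ 0.57826745 -0.02405246  0.07729039] [[0.0, -0.3], [-0.0, 0.2], [0.1, 0.0], [-0.1, 0.0]] dot model [ 0.57740174 -0.12943391]
dot [398.78571429 226.5       ] [ 6  6 28] [ 0.57550217 -0.12912391  0.09      ]
yellow [365.5 215.8] [ 14  13 155] [0.5013 0.0792 0.081 ]
blue [360.4 196.8] [12  9 95] [0.5073 0.0105 0.081 ]
white [331.2 217.1] [ 14  12 136] [0.5715 0.0841 0.081 ]
red [328.2 198.3] [ 13  10 106] [0.5771 0.0167 0.081 ]
side [ 0.58035391 -0.0242434   0.08243141] [[0.3, 0.5], [0.0, -0.6], [-0.2, 1.2], [-0.1, -1.1]] dot model [ 0.58002996 -0.12962791]
```

```bash
cat >> h.py <<'E'
V=np.array([.5792,-.0241,.079])
ROT=[-90,0,np.degrees(V[2])]
def st(env,t=''):
    s=env.read_state(); print(t,round(s['clock'],2),np.round(s['position'],4),np.round(s['tool_rot'],1),'F',np.round(s['force'],1),round(s['opening'],3))
E
python3 - <<'E'
from workcell import env
from h import *
d=tow(V,-.009,-.105); print(d)
env.gripper_to(0.0)
print(env.inverse_kinematics([*d,.17],ROT))
env.goto([*d,.17],ROT); st(env,'above')
f=env.grab_frame('wrist'); cv2.imwrite('pics/w1.png',f['image'])
f=env.grab_frame('top'); cv2.imwrite('pics/t1.png',f['image'])
st(env)
E
```

```text
[ 0.57851444 -0.12948278]
[ 3.02183451e+00  2.13119840e+01 -8.61078836e+00 -2.54444375e-14
 -6.00772277e+01 -8.84954679e+01]
above 4.63 [ 0.5784 -0.1302  0.1701] [-90.   -0.    4.5] F [-0.6  0.1  0.1] 0.005
 4.73 [ 0.5784 -0.1303  0.1701] [-90.   -0.    4.5] F [-0.3 -0.3  0. ] 0.005
```

View pics/w1.png

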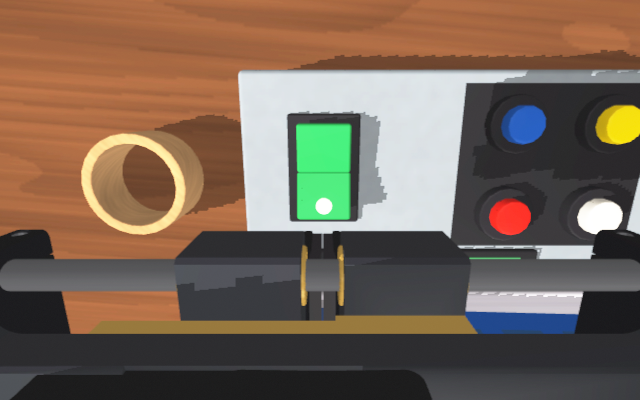

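View pics/t1.png

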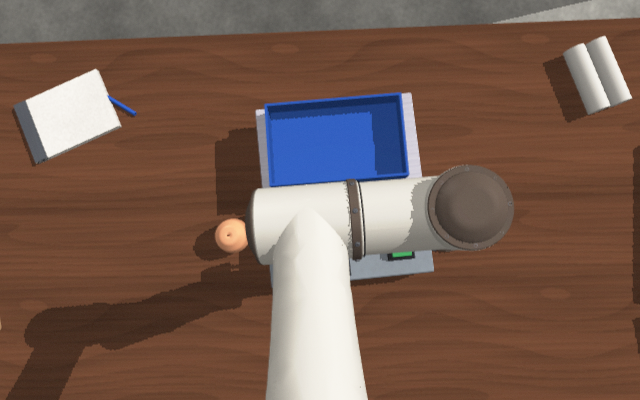

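The wrist view shows the dot at (323,206), lined up sideways with the finger split at about u=322. I'll cross-check its position with the wrist camera, then press.

Run:
```python
from workcell import env
from h import *
f=env.grab_frame('wrist')
print('dot',ray(f,(323.5,206),.0895).round(4))
P={}
for c,(u,w) in dict(blue=(524,125),red=(510,217),white=(599,217)).items():
    uv,_=blob(f['image'],(u-26,w-24,u+27,w+25),c); P[c]=ray(f,uv,.083); print(c,P[c].round(4))
print(fit(P)[0])
d=tow(V,-.009,-.105)
env.move_straight([*d,.105],rate=.12); st(env)
print(env.move_straight([*d,.081],rate=.03,force_limit=15)); st(env,'pressed')
env.dwell(.3); st(env)
env.move_straight([*d,.16],rate=.15); st(env)
f=env.grab_frame('wrist'); cv2.imwrite('pics/w2.png',f['image'])
f=env.grab_frame('side'); cv2.imwrite('pics/s2.png',f['image'])
```

```text
dot [ 0.5764 -0.1296  0.0895]
blue [0.5061 0.009  0.083 ]
red [0.5753 0.0142 0.083 ]
white [0.5692 0.0831 0.083 ]
[ 0.57856628 -0.0257721   0.08077219]
 5.47 [ 0.5791 -0.1297  0.1056] [-90.   -0.1   4.5] F [-0.1  0.   0.6] 0.006
True
pressed 6.26 [ 0.5803 -0.1294  0.0835] [-90.1  -0.2   4.6] F [-0.5  0.9  4.4] 0.006
 6.56 [ 0.5803 -0.1295  0.0834] [-90.1  -0.2   4.6] F [-1.3  1.3  4.1] 0.003
 7.22 [ 0.5777 -0.1293  0.1588] [-90.   -0.2   4.6] F [ 0.1 -1.  -0.4] 0.004
```

View pics/w2.png

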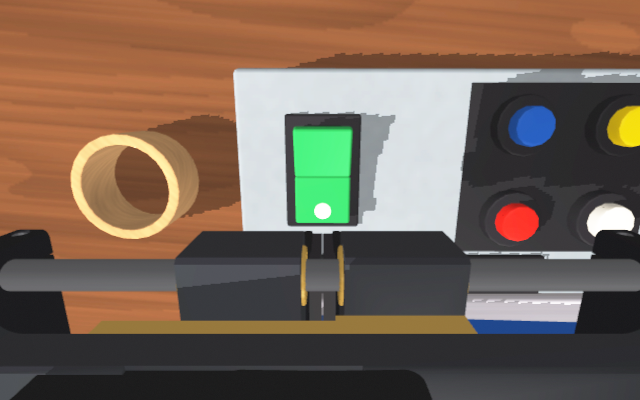

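View pics/s2.png

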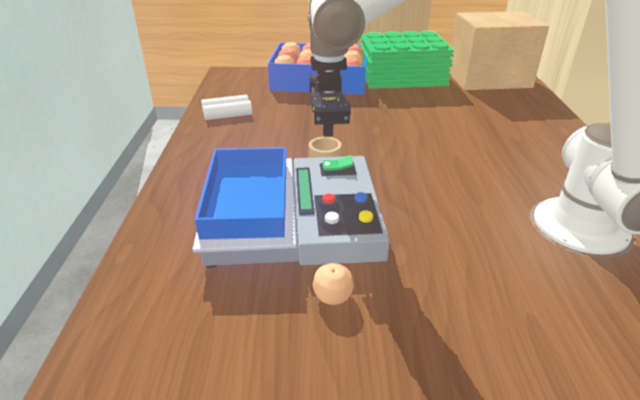

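The wrist view shows the rocker near-square with the dot at (322,211). The tip stopped at z=83.4 mm, where 83 mm is fully on. I'll compare zoomed side crops from before and after.

Run:
```python
import cv2,numpy as np
a=cv2.imread('pics/side0.png')[145:185,305:370];b=cv2.imread('pics/s2.png')[145:185,305:370]
cv2.imwrite('pics/c2.png',cv2.resize(np.vstack([a,b]),None,fx=7,fy=7,interpolation=cv2.INTER_CUBIC))
```

```text
(no output)
```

View pics/c2.png

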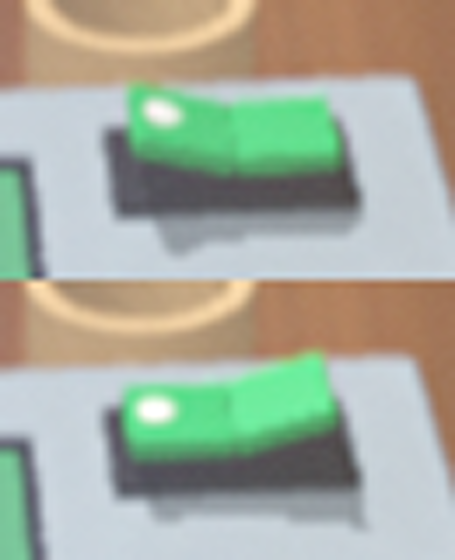

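The rocker has clearly tipped over, with the far half level. I'll press again with a higher limit to confirm it is at its stop, then press yellow.

Run:
```python
from workcell import env
from h import *
d=tow(V,-.009,-.105)
env.move_straight([*d,.095],rate=.15)
print(env.move_straight([*d,.078],rate=.03,force_limit=22)); st(env,'rocker again')
env.dwell(.15); st(env)
env.move_straight([*d,.15],rate=.15)
y=tow(V,-.07,.11)
env.move_straight([*y,.15],rate=.2); st(env,'above yellow')
f=env.grab_frame('wrist'); cv2.imwrite('pics/w3.png',f['image'])
```

```text
True
rocker again 8.38 [ 0.579  -0.1296  0.0835] [-90.1  -0.3   4.7] F [-1.4  0.1  5.6] 0.005
 8.53 [ 0.579  -0.1296  0.0834] [-90.1  -0.3   4.7] F [-0.9  1.3  5.8] 0.009
above yellow 10.39 [0.5008 0.0795 0.1498] [-90.1  -0.2   4.6] F [0.9 0.3 1.2] 0.005
```

View pics/w3.png

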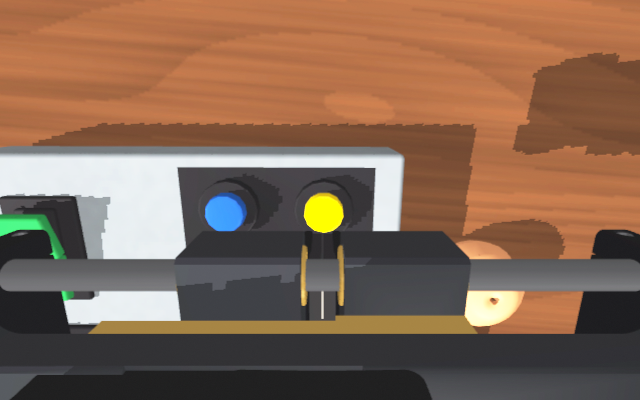

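The rocker stopped at the same height under more force, so it is at its end stop. Yellow at (323,213) is centred under the fingers, so I'll press it.

Run:
```python
from workcell import env
from h import *
y=tow(V,-.07,.11)
env.move_straight([*y,.095],rate=.15); st(env)
print(env.move_straight([*y,.072],rate=.025,force_limit=20)); st(env,'yellow')
env.dwell(.3); st(env)
env.move_straight([*y,.15],rate=.15); st(env)
b=tow(V,-.07,.04)
env.move_straight([*b,.15],rate=.2); st(env,'above blue')
f=env.grab_frame('wrist'); cv2.imwrite('pics/w4.png',f['image'])
```

```text
10.96 [0.5013 0.0797 0.0952] [-90.1  -0.3   4.6] F [ 1.2 -0.1  0.4] 0.004
True
yellow 11.6 [0.5012 0.0803 0.0813] [-90.2  -0.3   4.7] F [-2.4  0.2  7.6] 0.007
 11.9 [0.5012 0.0802 0.0813] [-90.1  -0.3   4.7] F [-1.9  0.1  7.4] 0.006
 12.52 [0.5    0.0798 0.149 ] [-90.1  -0.2   4.7] F [ 0.1 -0.9 -0.6] 0.006
above blue 13.02 [0.5057 0.0097 0.1488] [-90.2  -0.1   4.6] F [-0.  -1.2 -0.8] 0.007
```

View pics/w4.png

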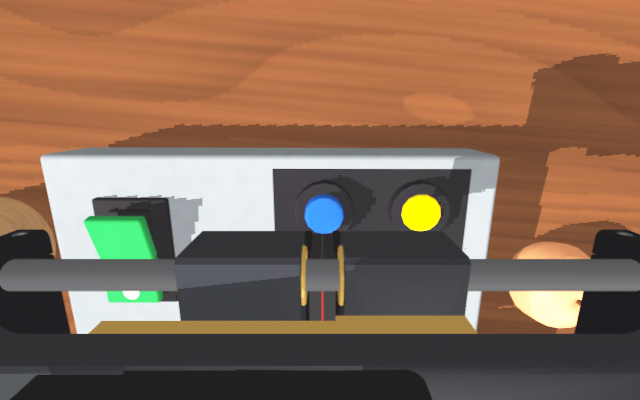

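Yellow stopped early, at a tip height of 81.3 mm against an expected 77 mm, so it is probably only partly down. I'll go back and press in small steps, watching the force.

Run:
```python
from workcell import env
from h import *
y=tow(V,-.07,.11)
env.move_straight([*y,.15],rate=.2)
env.move_straight([*y,.086],rate=.15); st(env)
for z in np.arange(.083,.0714,-.0015):
    h=env.move_straight([*y,z],rate=.02,force_limit=35); st(env,f'{z:.4f} {h}')
    if env.read_state()['force'][2]>22: break
env.dwell(.15); st(env)
env.move_straight([*y,.15],rate=.15); st(env)
```

```text
14.14 [0.5012 0.0797 0.0864] [-90.2  -0.3   4.7] F [-0.5  0.7 -0.2] 0.005
0.0830 False 14.44 [0.501  0.0801 0.0836] [-90.1  -0.3   4.7] F [ 0.  -0.8  0.3] 0.007
0.0815 False 14.69 [0.5007 0.0801 0.0816] [-90.1  -0.3   4.7] F [ 0.3  0.2 -0.2] 0.005
0.0800 False 14.94 [0.5008 0.0801 0.0812] [-90.2  -0.3   4.7] F [-2.9  0.1  8.6] 0.007
0.0785 False 15.19 [0.5009 0.0801 0.0811] [-90.2  -0.3   4.8] F [-5.7  0.2 16.6] 0.002
0.0770 False 15.44 [0.501  0.0801 0.0809] [-90.2  -0.3   4.8] F [-9.3  0.4 25.3] 0.012
 15.59 [0.501  0.0801 0.0809] [-90.2  -0.4   4.8] F [-9.7  0.1 25. ] 0.002
 16.23 [0.5001 0.0799 0.1491] [-90.1  -0.2   4.7] F [1.  0.4 0.4] 0.003
```

Run:
```python
from workcell import env
from h import *
b=tow(V,-.009,-.105)
env.move_straight([*b,.16],rate=.25)
f=env.grab_frame('side'); cv2.imwrite('pics/s5.png',f['image'])
a=cv2.imread('pics/side0.png')[185:240,310:390];b=f['image'][185:240,310:390]
cv2.imwrite('pics/c5.png',cv2.resize(np.vstack([a,b]),None,fx=5,fy=5,interpolation=cv2.INTER_CUBIC))
for img in (cv2.imread('pics/side0.png'),f['image']):
  for c,(u,w) in dict(yellow=(366,217),blue=(361,198),white=(332,218),red=(329,199)).items():
    uv,s=blob(img,(u-11,w-9,u+12,w+10),c); print(c,uv.round(2),s)
```

```text
yellow [365.5  215.74] [ 14  13 153]
blue [360.43 196.83] [13  9 96]
white [331.23 217.04] [ 14  12 137]
red [328.19 198.33] [ 13  10 106]
yellow [365.4  217.37] [ 14  10 116]
blue [360.47 197.13] [12  9 93]
white [331.24 217.09] [ 14  12 139]
red [328.23 198.36] [ 13  10 107]
```

View pics/c5.png

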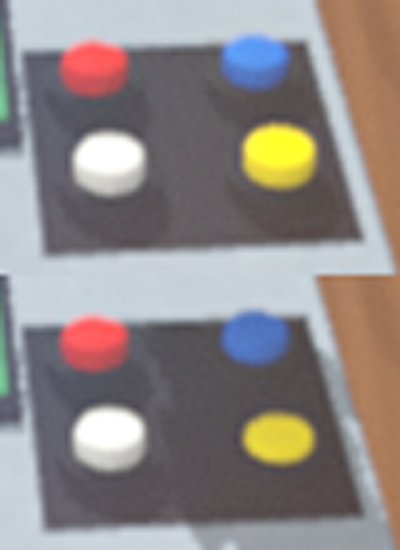

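View pics/s5.png

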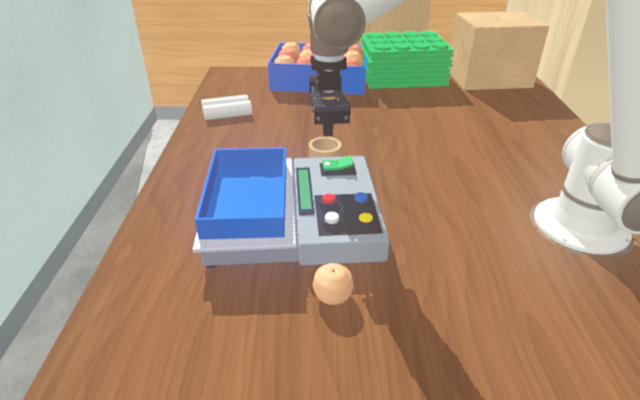

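The yellow side wall is no longer visible: its area went from 153 to 116 px, which matches about 6 mm of travel, so the cap is flush. The tip height readings for rocker and yellow still disagree by about 3.5 mm, so I'll repeat the stepped press on the rocker, where the tool already is.

Run:
```python
from workcell import env
from h import *
y=tow(V,-.007,-.105)
env.move_straight([*y,.088],rate=.15); st(env)
for z in np.arange(.085,.0760,-.0015):
    h=env.move_straight([*y,z],rate=.02,force_limit=35); st(env,f'{z:.4f} {h}')
    if env.read_state()['force'][2]>20: break
env.dwell(.1)
env.move_straight([*y,.16],rate=.2); st(env)
f=env.grab_frame('side'); cv2.imwrite('pics/s6.png',f['image'])
a=cv2.imread('pics/s5.png')[145:185,305:370];b=f['image'][145:185,305:370]
cv2.imwrite('pics/c6.png',cv2.resize(np.vstack([a,b]),None,fx=7,fy=7,interpolation=cv2.INTER_CUBIC))
# expected vs. seen yellow
def proj(f,p):
    c=Ro.from_euler('xyz',f['orientation'],degrees=True).inv().apply(np.array(p)-f['position']); return np.array([f['cx']+f['fx']*c[0]/-c[2],f['cy']-f['fy']*c[1]/-c[2]])
def disc(c,z0,z1):
    m=np.zeros((400*8,640*8),np.uint8); t=np.linspace(0,2*np.pi,60)
    pts=np.array([proj(f,[c[0]+.014*np.cos(a),c[1]+.014*np.sin(a),z]) for z in (z0,z1) for a in t])*8
    h=cv2.convexHull(pts.astype(np.float32)); M=cv2.moments(h); return round(M['m00']/64,1),round(M['m10']/M['m00']/8,2),round(M['m01']/M['m00']/8,2)
for n,u in (('yellow up',.083),('2mm',.081),('4mm',.079),('6mm',.077)): print(n,disc(tow(V,-.07,.11),u,.077))
```

```text
17.95 [ 0.5811 -0.1289  0.0887] [-90.2  -0.3   4.8] F [ 0.   0.6 -0.2] 0.003
0.0850 False 18.25 [ 0.5807 -0.1293  0.0856] [-90.1  -0.3   4.7] F [-0.5 -0.5  0.2] 0.008
0.0835 False 18.5 [ 0.5805 -0.1294  0.0836] [-90.1  -0.3   4.7] F [-0.2  0.4  0.5] 0.006
0.0820 False 18.75 [ 0.5805 -0.1294  0.0834] [-90.2  -0.3   4.7] F [-2.7  0.9  7.2] 0.008
0.0805 False 19.0 [ 0.5806 -0.1294  0.0833] [-90.2  -0.3   4.8] F [-5.4  1.1 12.8] 0.009
0.0790 False 19.25 [ 0.5806 -0.1294  0.0832] [-90.2  -0.3   4.8] F [-7.3  3.5 19.9] 0.001
0.0775 False 19.5 [ 0.5806 -0.1295  0.0831] [-90.2  -0.3   4.8] F [-9.5  4.6 26.3] 0.004
 20.17 [ 0.58   -0.1292  0.1595] [-90.1  -0.3   4.7] F [-0.5  0.3 -0.2] 0.013
yellow up (119.5, 365.71, 216.45)
2mm (108.7, 365.69, 216.84)
4mm (98.0, 365.66, 217.23)
6mm (87.3, 365.63, 217.62)
```

View pics/c6.png

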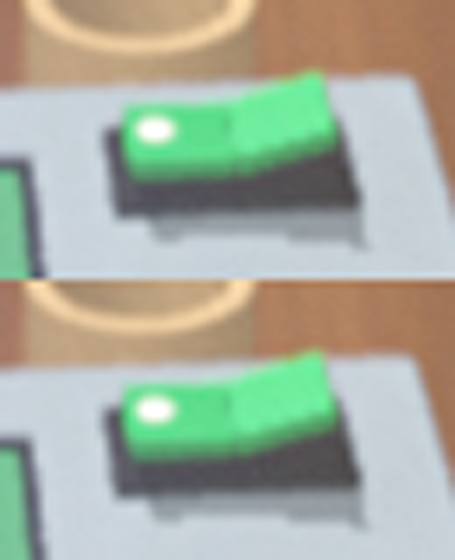

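The rocker holds a rigid stop, with the dot about 2.5 px lower (about 7 mm). Yellow's top edge is 2.4 px lower, so about 6 mm, fully down. Next is blue: I'll step down to a hard stop, hold for over 2 s, then release.

Run:
```python
from workcell import env
from h import *
y=tow(V,-.07,.04)
env.move_straight([*y,.15],rate=.2)
env.move_straight([*y,.089],rate=.15); st(env)
for z in np.arange(.087,.0700,-.0015):
    h=env.move_straight([*y,z],rate=.02,force_limit=35); st(env,f'{z:.4f} {h}')
    if env.read_state()['force'][2]>19: break
f=env.grab_frame('side'); cv2.imwrite('pics/s7.png',f['image'])
env.dwell(2.1); st(env)
env.move_straight([*y,.16],rate=.15); st(env)
c=f['image'][150:250,300:400]; cv2.imwrite('pics/c7.png',cv2.resize(c,None,fx=5,fy=5,interpolation=cv2.INTER_CUBIC))
```

```text
21.72 [0.5068 0.0098 0.0892] [-90.2  -0.3   4.7] F [-0.3 -0.4  1. ] 0.006
0.0870 False 21.97 [0.5067 0.0103 0.0877] [-90.1  -0.4   4.7] F [ 0.6 -0.5 -0.4] 0.003
0.0855 False 22.22 [0.5068 0.0104 0.0861] [-90.1  -0.4   4.7] F [-0.2 -0.6  2.4] 0.005
0.0840 False 22.47 [0.5067 0.0104 0.0843] [-90.1  -0.3   4.7] F [-0.3 -0.4  3.9] 0.01
0.0825 False 22.72 [0.5068 0.0104 0.0827] [-90.1  -0.3   4.7] F [0.6 0.2 3.9] 0.008
0.0810 False 22.97 [0.5067 0.0103 0.0814] [-90.1  -0.3   4.7] F [-0.4 -0.1  6.5] 0.007
0.0795 False 23.22 [0.5068 0.0103 0.0812] [-90.2  -0.4   4.8] F [-3.   0.9 14.7] 0.007
0.0780 False 23.47 [0.5068 0.0103 0.0811] [-90.2  -0.4   4.8] F [-5.9  1.3 23. ] 0.007
 25.62 [0.5068 0.0103 0.0811] [-90.2  -0.4   4.8] F [-5.8  0.9 22.8] 0.006
 26.32 [0.5051 0.0101 0.1585] [-90.1  -0.1   4.7] F [ 0.   0.2 -0.4] 0.003
```

View pics/c7.png

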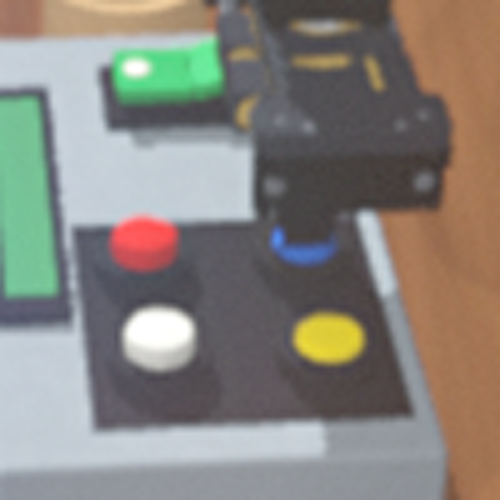

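Blue contact began at about 86.5 mm. The force rose along the spring curve (2.4 to 6.5 N) and hit a wall at 81.2 mm, about 5.5 mm of travel, and it was held there for over 2 s. Next I'll retreat and check the final state.

Run:
```python
from workcell import env
from h import *
env.move_straight([.5,-.12,.24],rate=.25)
env.goto([.30,-.45,.25],[-90,0,0]); st(env)
f=env.grab_frame('side'); cv2.imwrite('pics/s8.png',f['image'])
g=env.grab_frame('top'); cv2.imwrite('pics/t8.png',g['image'])
for c,(u,w) in dict(yellow=(366,217),blue=(361,198),white=(332,218),red=(329,199)).items():
    uv,s=blob(f['image'],(u-11,w-9,u+12,w+10),c); print(c,uv.round(2),s)
for t in ['crate_center','peach_center','tape_center']:
    print(t,[(r['score'],np.round(r['xyz'],4)) for r in env.search_frame(g,t)[:1]])
c=np.vstack([cv2.imread('pics/side0.png')[140:240,300:400],f['image'][140:240,300:400]]); c=np.hstack([c[:100],c[100:]])
cv2.imwrite('pics/c8.png',cv2.resize(c,None,fx=4,fy=4,interpolation=cv2.INTER_CUBIC))
```

```text
28.51 [ 0.3008 -0.4494  0.2499] [-90.   -0.    0.1] F [-0.3 -0.2  0.9] 0.004
yellow [365.53 216.88] [ 14  11 121]
blue [360.36 196.84] [12  9 95]
white [331.24 217.1 ] [ 14  12 137]
red [328.19 198.33] [ 13  10 106]
crate_center [(0.82, array([ 0.7612, -0.0053,  0.0739]))]
peach_center [(0.75, array([0.5676, 0.2189, 0.057 ]))]
tape_center [(0.77, array([ 0.5823, -0.3012,  0.0458]))]
```

View pics/c8.png

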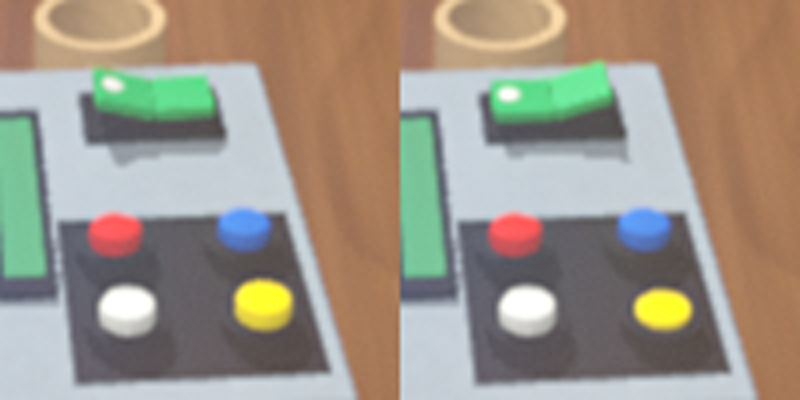

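View pics/t8.png

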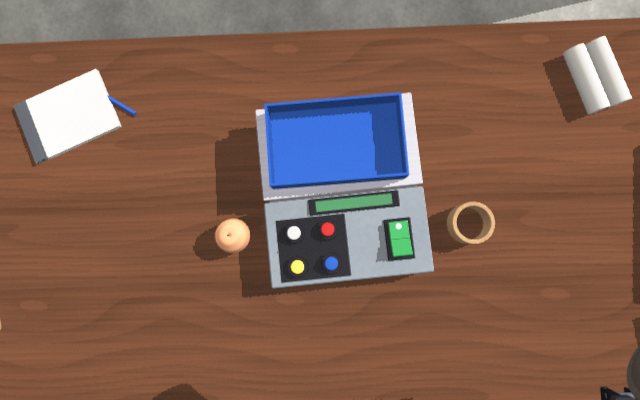

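The pictures show the rocker's far half level, yellow flush (centroid shifted 1.14 px, 1.17 px expected for 6 mm), blue, white and red up, and the loose objects unmoved. I'll hand in the job.

```bash
python3 -c "
from workcell import env
env.close_job()"
```

```text
the job is handed in; nothing more can be done
```

I switched the rocker on, pressed the yellow box-mode key down, then held the blue tare key down for just over 2 s and released it. I used only the shut fingertips, in that order, and handed the job in at about 29 s of the 45 s allowed. No verdict was reported.

**Last checks (side and top pictures, arm clear of everything):**
- **Rocker:** the far half is level, and it met a rigid stop when I pressed it again.
- **Yellow key:** it is flush with its collar. Its image shifted 1.14 px, against 1.17 px expected for the full 6 mm.
- **Blue, white and red keys:** all are up, at the same pixels as at the start to within 0.1 px.
- **Crate, peach and tape roll:** all are within about 4 mm of their first detections, which is about the detector's error.

**What disagreed:**
- **Stop heights:** the tool read 81 mm at the stops of the yellow and blue keys instead of the expected 77 mm, and first touched blue at about 86.5 mm instead of 83 mm. The rocker read 83.3 mm, close to the expected 83 mm. I did not find the cause of this offset of about 4 mm. I relied on the pictures, the force rise on the blue key and the hard stops instead.
- **Extra presses:** because of those readings I pressed yellow a second time. I pressed the rocker twice more, once before yellow and once after, when it was already on. Neither changed anything visible.

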